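# Hook a clip-on tool shelf into the slotted upright

## Robot

A 6-joint arm with a two-finger parallel gripper is mounted at the origin on the work surface. World frame = base frame: x ahead of the robot, y to its left, z up, the work surface at z = 0. Lengths are in mm, angles in rad, forces in N, time in s.
With the tool pointing down it reaches from about 350 to 875 mm from the base axis. Payload 4.2 kg.
Tool frame: the origin (TCP) lies midway between the tips of the shut fingers; the grasp point (between the pads) lies 19 mm behind it (arm.tcp_to_grasp is the distance from the TCP to the grasp point, in mm); z points along the fingers, y is the line along which they close (so a half turn about z gives the same grasp; the last joint's range is limited). The gripper opens to 85 mm and grips with 20 to 120 N. Pads are 22 mm wide; open, the fingers measure 114 mm over their backs; the gripper's body (76 mm by 85 mm) begins 54 mm behind the grasp point. The pads swing forward as they close: fully open they stand 13 mm farther back than shut.
Start: joints at [1.518, 0.385, 0.008, 0, -1.194, -0.259], TCP at [191.7, 594.853, 231.312] pointing down, gripper open.
Joint ranges: [-3.14, 3.14], [-1.21, 2.06], [-1.07, 1.41], [-3.16, 2.05], [-2.99, -0.16], [-3.1, 3.1]. Speed limits (rad/s): [2.79, 2.79, 3.14, 3.14, 3.14, 3.14].

## Interface

Orientations are given as a unit quaternion [x, y, z, w].
In Python, from bench import arm gives the robot as it stands.
- The arm moves only by the tool arm_command, never from a script. Its argument "rows" is a list of rows, each a list of 2 entries, a list of its own where there are three numbers: the shift along the tool's x, y, z as a fraction of full scale, then the turn, a rotation vector about the tool's x, y, z as a fraction of full scale. In form: [[[x, y, z], [wx, wy, wz]], ...]. A call has 1 to 5 rows; each row is the pose to reach, as a shift and turn from the pose commanded when the call began, along the tool's axes at that moment, turning the shorter way round; what a row does not reach only later rows make up. Full scale, the value 1, is 0.25 m for a shift and 180 degrees for a turn. A row lasts 1/10 s, in which the tool goes at most 50 mm and 8.59 degrees, less where a joint would pass 70% of its speed; a pose out of reach is approached as far as the arm can. A call with a number of a shift or a turn outside -1 to 1 is refused whole. A call with a gripper value outside its range is refused whole. "grip" is the opening, from 0 (shut) to 1 (fully open), set as the call begins (left out, the last holds). The fingers move at their own pace and stop on an object; the grip force is fixed at half the most. Time passes only in rows, so rows that repeat a pose let the fingers close. It gives the time, the measured TCP pose, the force, the opening and the grip force at its end, in the units of the state.
- arm.read_state(): the state, without advancing time (a new reading comes with each control period).
- arm.get_image(name): name is "side" or "top"; returns (picture, depth): 420x560x3 uint8, blue, green, red; 420x560 float32, mm along the optical axis (not along the pixel's ray), 0 where there is no reading.
- arm.camera_info(name): a dict with "fx", "fy", "cx", "cy" (pixels), "extrinsics" (4x4, takes a point from camera to world coordinates). Camera axes: x right, y down, z forward; pixel columns grow to the right and rows downward; lengths in mm; the calibration is good to about 2 mm. A picture is of the moment at which its call begins. camera_info takes no time and is no camera call.
- arm.job_done(): hands the job in; it is judged then, once.
Trained networks look in the newest picture that a camera, given by its name, has taken for a name from the list of things; names that differ only in an ending like _2 or _b are one class to them, and where a whole thing is asked for, a point or a joint stands for the part that bears it (a point fixed in the world has none). Each returns a list of dicts, best first, with "score" (0 to 1); they miss things now and then, are a little off and sometimes report something else, mostly with a low value. They report only what shows in the picture. A call takes as long as a camera call. They do not tell look-alikes from the thing itself.
- arm.spot_in(camera, query): "position" ([column, row] in pixels, amid what is visible of it).
The state is a dict: "clock": time; "joints": joint angles; "joint_vel": joint speeds; "joint_efforts": joint torques, N m; "position": TCP position; "ee_rot": TCP orientation; "contact_force": force on the tool from outside, world axes, zero at the start; "wrist_torque": the same for the moment, N m; "gripper_width": finger opening in mm; "grasp_force": force on a finger pad.
Only numpy, scipy, OpenCV 4.12 (cv2) and the standard library are available. Lean on these libraries where they do the work, as an engineer would, in place of code of your own. Each camera call takes 0.05 s, during which the arm holds its last target. There are 200 camera calls.

## Task

Hang the orange tool shelf on the slotted metal upright: pass its two hooked tabs through the two big slots from the side facing the robot, push it down until the tabs are fully home and locked, and let go of it. Leave the green shelf and the fan where they are.

Things in the scene. Friction and masses are not known exactly. Their poses are not given: they have to be found in the camera images.
- orange_shelf: Orange clip-on shelf, 90 wide (y), 260 g. Origin: back face, mid-width, underside; x points out of the back (hook side, away from robot), z up. Back plate 60 high, x -5..0; floor 5 thick, x -75..0. Centre web to grip from above: 14 thick (y), x -60..-5, top z 65. Tabs at y +-25, 12 wide: neck z 45..53, then a lip hanging to z 25, sloping from x 8 at its root to 15 (front side); rearmost x 21. Mm.
- upright: Fixed bare-metal sheet, 120 wide (y), 181 high, x 0..6. Origin: bench level, middle of the face towards the robot; x into the sheet, z up. Slots at y +-25: 32 wide, z 115..173; a white wedge fills each to z 125, slides down 10 under about 3.5 N and stays. Enter with shelf underside at z 100..120. Home: shelf origin at (0,0,70) here, axes parallel, back on sheet. Foot 10 high, 10 out in front. Mm.
- green_shelf: Green shelf of the same shape and size as the orange one but without tabs, a bystander. Origin and axes as on the orange shelf.
- fan: Fan module, a bystander: 60 x 60 x 50 mm block, black below, tan above. Origin: centre of its underside.
Not all that is in view belongs to the job. There is more than one size of the orange_shelf; the job needs the largest.

How it is judged (in metres and radians):
At the end, for the whole second after the job is handed in: The orange shelf hangs released and at rest on the upright, upright and square to it within 10 degrees, its back within 6 mm of the sheet, sideways within 14 mm, and pushed home to within 4 mm of the bottom (wedges down) (x of orange_shelf in the frame of upright between -0.006 and 0.004 m and y of orange_shelf in the frame of upright between -0.014 and 0.014 m and z of orange_shelf in the frame of upright between 0.065 and 0.074 m and angle between orange_shelf's own z axis and vertical below 0.17 rad and angle between the x axis of orange_shelf and the x axis of upright, either way round below 0.17 rad and linear speed of orange_shelf below 0.02 m/s); the robot touches nothing.
It fails at once if the green shelf is pushed more than 40 mm away (distance of green_shelf from where it was at the start of the episode above 0.04 m).
It fails at once if the fan is pushed more than 40 mm away (distance of fan from where it was at the start of the episode above 0.04 m).
It also fails if it takes over 43 s, if anything falls off the work surface, if the arm or the gripper's body presses on something with over 40 N, if the wrist force passes 120 N, or if a joint passes its speed limit or range.

## Working session

There is one attempt and no reset: what is moved stays moved. The work goes in short steps, Python scripts to look and compute and a tool call to move; the robot and the scene stay as the last step left them, time stands still between calls to the robot, and variables do not carry over. Pictures are saved under pics/ and viewed, at most 10 in all, crops included, and the job is handed in when it is done.

Besides the shell and the picture viewer there is one more tool, called after "Call:" as name(argument=value, ...) on one line, values as JSON. arm_command: Moves the arm, as the interface text tells. Shift numbers are shares of 0.25 m and turn numbers shares of 180 degrees, none past 1 either way. Its arguments: {"type":"object","properties":{"rows":{"type":"array","items":{"type":"array"}},"grip":{"type":"number"}},"required":["rows"]}

```bash
mkdir -p pics; cat > h.py <<'E'
from bench import arm
import numpy as np, cv2
from scipy.spatial.transform import Rotation as R
def cloud(name):
    im,d=arm.get_image(name); c=arm.camera_info(name)
    v,u=np.mgrid[0:420,0:560]
    P=np.stack([(u-c["cx"])/c["fx"]*d,(v-c["cy"])/c["fy"]*d,d],-1)
    E=np.array(c["extrinsics"]); W=P@E[:3,:3].T+E[:3,3]; W[d==0]=np.nan
    return im,d,W
E
python3 - <<'E'
from h import *
s=arm.read_state(); print({k:np.round(v,3).tolist() for k,v in s.items()})
ims=[]
for n in ["side","top"]:
    im,d,W=cloud(n); np.savez(f"{n}.npz",im=im,W=W); cv2.imwrite(f"pics/{n}0.png",im)
    print(n,np.round(arm.camera_info(n)["extrinsics"],2).tolist())
    for q in ["orange_shelf","upright","green_shelf","fan"]:
        for r in arm.spot_in(n,q):
            c,rw=[int(x) for x in r["position"]]; print(n,q,r["score"],c,rw,np.round(W[rw,c]))
E
```

```text
{'clock': 0.0, 'joints': [1.518, 0.386, 0.007, -0.001, -1.194, -0.259], 'joint_vel': [0.001, 0.0, -0.0, -0.001, -0.001, 0.001], 'joint_efforts': [-0.001, -39.229, 18.841, 4.186, -0.005, -0.0], 'position': [191.525, 594.294, 230.202], 'ee_rot': [0.988, -0.155, -0.0, 0.001], 'contact_force': [-0.149, 0.009, -0.155], 'wrist_torque': [-0.017, -0.006, 0.006], 'grasp_force': 0.0, 'gripper_width': 85.332}
side [[-0.99, -0.07, 0.13, 487.12], [-0.14, 0.52, -0.84, 882.85], [-0.01, -0.85, -0.53, 583.08], [0.0, 0.0, 0.0, 1.0]]
side orange_shelf 0.75 295 161 [ 616. -287.   12.]
side orange_shelf 0.73 321 182 [ 542. -177.   15.]
side orange_shelf 0.63 359 159 [ 456. -289.   27.]
side upright 0.91 248 229 [675.  34.  10.]
side green_shelf 0.75 333 333 [489. 306.  13.]
side fan 0.66 189 332 [695. 370.  50.]
top [[-0.03, -0.98, 0.2, 378.97], [-1.0, 0.03, 0.01, 42.82], [-0.01, -0.2, -0.98, 1100.48], [0.0, 0.0, 0.0, 1.0]]
top orange_shelf 0.81 432 187 [ 615. -287.   14.]
top orange_shelf 0.76 439 259 [ 450. -289.   13.]
top orange_shelf 0.72 389 218 [ 543. -179.   32.]
top upright 0.8 285 158 [695.  51.  12.]
top green_shelf 0.83 178 252 [478. 293.  40.]
top fan 0.57 160 154 [701. 335.  53.]
```

View pics/side0.png

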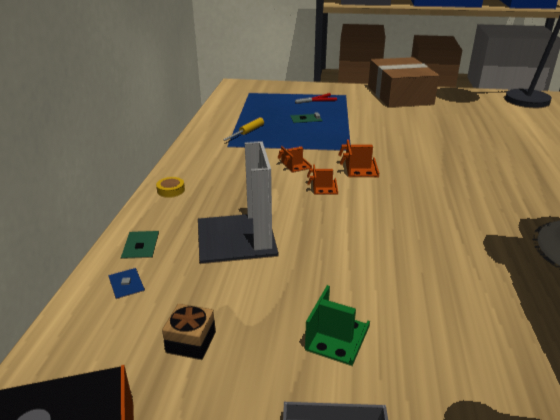

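View pics/top0.png

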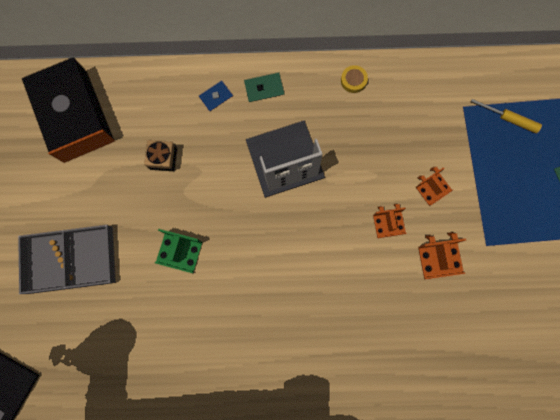

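```bash
cat > m.py <<'E'
from h import *
def comps(n):
    z=np.load(f"{n}.npz"); im,W=z["im"],z["W"]
    hsv=cv2.cvtColor(im,cv2.COLOR_BGR2HSV)
    m=((hsv[...,0]>3)&(hsv[...,0]<22)&(hsv[...,1]>140)&(hsv[...,2]>80)).astype(np.uint8)
    k,l,st,ce=cv2.connectedComponentsWithStats(m)
    for i in range(1,k):
        if st[i,4]>150:
            p=W[(l==i)]; p=p[~np.isnan(p[:,0])]
            rect=cv2.minAreaRect(p[:,:2].astype(np.float32))
            t=p[p[:,2]>np.percentile(p[:,2],97)-9]
            print(n,ce[i].round(),st[i,4],"z99",np.percentile(p[:,2],[90,97,99]).round(1),"rect",np.round(rect[0]),np.round(rect[1]),round(rect[2],1),
              "top rect",[np.round(x,1) for x in cv2.minAreaRect(t[:,:2].astype(np.float32))],len(t), "topmean",t.mean(0).round(1))
for n in ["top","side"]: comps(n)
for n in ["top","side"]:
    W=np.load(f"{n}.npz")["W"]
    p=W[(W[...,2]>60)&(W[...,2]<200)&(W[...,0]>560)&(abs(W[...,1])<150)]
    print(n,len(p),[np.round(x,1) for x in cv2.minAreaRect(p[:,:2].astype(np.float32))], p.min(0).round(),p.max(0).round(),p.mean(0).round(1))
E
python3 m.py
```

```text
top [ 75. 142.] 169 z99 [77.9 78.7 79.7] rect [725. 537.] [ 31. 160.] 10.2 top rect [array([729. , 520.7]), array([  8.2, 129.1]), np.float64(23.1)] 159 topmean [728.8 519.5  75. ]
top [158. 152.] 168 z99 [54.1 55.5 56. ] rect [707. 341.] [44. 42.] 83.3 top rect [array([706.8, 341. ]), array([44.2, 42.2]), np.float64(83.3)] 167 topmean [705.3 341.2  52. ]
top [433. 186.] 730 z99 [46.3 49.5 51.2] rect [ 624. -296.] [70. 81.] 32.3 top rect [array([ 632.5, -287.6]), array([56.1, 52.9]), np.float64(66.6)] 157 topmean [ 624.9 -286.7   46.1]
top [389. 222.] 745 z99 [46.7 49.5 51.3] rect [ 540. -184.] [69. 68.] 7.2 top rect [array([ 552.9, -183.8]), array([55.9, 54.8]), np.float64(48.8)] 156 topmean [ 545.9 -182.6   46.5]
top [441. 257.] 1375 z99 [63.8 66.5 67.8] rect [ 459. -300.] [ 97. 103.] 5.5 top rect [array([ 472.5, -285.5]), array([74. , 76.2]), np.float64(63.0)] 287 topmean [ 463.6 -292.4   63.3]
side [395.  61.] 230 z99 [97.9 98.6 98.9] rect [  241. -1318.] [913. 163.] 74.6 top rect [array([ 341.4, -944.4]), array([158.6,  74.6]), np.float64(13.6)] 225 topmean [ 346.1 -947.2   96.5
[... 655 characters left out ...]
([707. , 342.1]), array([43.3, 42.9]), np.float64(82.0)] 268 topmean [705.1 341.9  50. ]
side [189. 329.] 514 z99 [49.5 50.2 50.5] rect [705. 344.] [60. 60.] 84.7 top rect [array([704.4, 344.1]), array([60., 59.]), np.float64(84.7)] 436 topmean [698.  358.6  47.5]
side [123. 391.] 226 z99 [75.  75.5 75.7] rect [754. 466.] [  9. 159.] 26.8 top rect [array([737.2, 499.9]), array([ 4.1, 84.1]), np.float64(22.9)] 219 topmean [736.6 501.3  73.9]
top 987 [array([651.8,  38. ]), array([ 36.9, 120.5]), np.float64(16.7)] [617. -24.  60.] [686. 100. 187.] [639.4  32.4 134.3]
side 1861 [array([651.1,  40.3]), array([ 35.5, 126.9]), np.float64(17.1)] [617. -23.  60.] [686. 105. 181.] [646.2  57.9 131. ]
```

The large orange shelf (top picture, 441,257; side picture, 359,159) stands with its tabs facing +x. The two at (389,222) and (433,187) are smaller. The upright's slotted face (290,172 in top) is turned about 17°. I'll fit both poses next.

```bash
cat > fit.py <<'E'
from h import *
from scipy.optimize import least_squares
# boxes: centre, half size
def B(x0,x1,y0,y1,z0,z1): return np.array([[(x0+x1)/2,(y0+y1)/2,(z0+z1)/2],[(x1-x0)/2,(y1-y0)/2,(z1-z0)/2]])
SH=[B(-5,0,-45,45,0,60),B(-75,0,-45,45,0,5),B(-60,-5,-7,7,0,65),B(0,14,19,31,45,53),B(0,14,-31,-19,45,53),B(11,21,19,31,25,53),B(11,21,-31,-19,25,53)]
UP=[B(0,6,-60,60,0,181)]
def sd(p,bx):
    q=np.abs(p-bx[0])-bx[1]
    return np.linalg.norm(np.maximum(q,0),axis=1)+np.minimum(q.max(1),0)
def fit(pts,boxes,x0,zfree=False):
    def res(v):
        r=R.from_euler("z",v[2],degrees=True)
        p=r.inv().apply(pts-[v[0],v[1],v[3] if zfree else 0])
        return np.min([sd(p,b) for b in boxes],axis=0)
    o=least_squares(res,x0 if zfree else x0[:3],loss="soft_l1",f_scale=2,x_scale=[5,5,5,5][:len(x0) if zfree else 3])
    return o.x, np.median(np.abs(o.fun)), len(pts)
E
python3 - <<'E'
from fit import *
T=np.load("top.npz");S=np.load("side.npz")
for n,Z in (("top",T),("side",S)):
    W=Z["W"]; im=Z["im"]; hsv=cv2.cvtColor(im,cv2.COLOR_BGR2HSV)
    m=(hsv[...,0]<22)&(hsv[...,1]>140)&(abs(W[...,0]-455)<70)&(abs(W[...,1]+295)<70)&(W[...,2]>3)
    p=W[m]
    x,e,k=fit(p,SH,[490,-295,5,0],True); print(n,"shelf",x.round(1),e.round(2),k)
    m=(abs(W[...,0]-650)<60)&(abs(W[...,1]-40)<80)&(W[...,2]>20)
    x,e,k=fit(W[m],UP,[635,35,17,0],True); print(n,"upright",x.round(1),e.round(2),k)
print(arm.read_state()["clock"])
E
```

```text
top shelf [ 486.8 -291.5    6.3    4.5] 1.03 1374
top upright [635.9  33.1  17.2   1.5] 0.58 1202
side shelf [ 488.8 -289.1    6.9   -0.7] 1.44 837
side upright [650.4  40.4  20.   -1.5] 5.98 2270
0.5
```

```bash
cat > plan.py <<'E'
from h import *
def calls(p0,yaw0,targets):
    """targets: (x,y,z,yaw) world, print shift/turn fractions in tool frame (tool down, tool x at yaw)"""
    p=np.array(p0,float);y=yaw0
    for t in targets:
        c,s=np.cos(np.radians(y)),np.sin(np.radians(y)); d=np.array(t[:3])-p
        v=np.array([c*d[0]+s*d[1], s*d[0]-c*d[1], -d[2]])
        print(t,"shift",(v/250).round(3).tolist(),"turn z",round(-(t[3]-y)/180,4),"dist",round(np.linalg.norm(d)))
        p=np.array(t[:3],float);y=t[3]
E
python3 - <<'E'
from plan import *
a=6.5
calls([191.7,594.9,231.3],-17.8,[(310,420,225,a),(385,220,220,a),(430,0,210,a),(445,-190,200,a),(445,-295,140,a)])
E
```

```text
(310, 420, 225, 6.5) shift [0.664, 0.521, 0.025] turn z -0.135 dist 211
(385, 220, 220, 6.5) shift [0.208, 0.829, 0.02] turn z -0.0 dist 214
(430, 0, 210, 6.5) shift [0.079, 0.895, 0.04] turn z -0.0 dist 225
(445, -190, 200, 6.5) shift [-0.026, 0.762, 0.04] turn z -0.0 dist 191
(445, -295, 140, 6.5) shift [-0.048, 0.417, 0.24] turn z -0.0 dist 121
```

Call:
arm_command(rows=[[[0.664,0.521,0.025],[0,0,-0.135]],[[0.664,0.521,0.025],[0,0,-0.135]],[[0.664,0.521,0.025],[0,0,-0.135]],[[0.664,0.521,0.025],[0,0,-0.135]],[[0.664,0.521,0.025],[0,0,-0.135]]], grip=1)

```text
clock: 1.0
position: [311.2, 416.0, 225.3]
ee_rot: [0.999, 0.054, -0.0, 0.0]
contact_force: [-0.4, 0.2, -0.1]
gripper_width: 85.3
grasp_force: 0.0
```

Call:
arm_command(rows=[[[0.208,0.829,0.02],[0,0,0]],[[0.208,0.829,0.02],[0,0,0]],[[0.208,0.829,0.02],[0,0,0]],[[0.208,0.829,0.02],[0,0,0]],[[0.208,0.829,0.02],[0,0,0]]])

```text
clock: 1.5
position: [384.9, 216.6, 220.2]
ee_rot: [0.999, 0.054, -0.0, 0.0]
contact_force: [-0.3, 0.7, -0.8]
gripper_width: 86.0
grasp_force: 0.0
```

Call:
arm_command(rows=[[[0.079,0.895,0.04],[0,0,0]],[[0.079,0.895,0.04],[0,0,0]],[[0.079,0.895,0.04],[0,0,0]],[[0.079,0.895,0.04],[0,0,0]],[[0.079,0.895,0.04],[0,0,0]]])

```text
clock: 2.0
position: [429.7, -2.5, 210.2]
ee_rot: [0.998, 0.055, 0.0, -0.0]
contact_force: [-0.9, 1.5, 0.6]
gripper_width: 85.7
grasp_force: 0.0
```

Call:
arm_command(rows=[[[-0.026,0.762,0.04],[0,0,0]],[[-0.026,0.762,0.04],[0,0,0]],[[-0.026,0.762,0.04],[0,0,0]],[[-0.026,0.762,0.04],[0,0,0]],[[-0.026,0.762,0.04],[0,0,0]]])

```text
clock: 2.5
position: [444.8, -193.7, 199.5]
ee_rot: [0.999, 0.053, -0.0, 0.0]
contact_force: [-0.8, 1.2, 0.1]
gripper_width: 85.1
grasp_force: 0.0
```

Call:
arm_command(rows=[[[-0.048,0.417,0.24],[0,0,0]],[[-0.048,0.417,0.24],[0,0,0]],[[-0.048,0.417,0.24],[0,0,0]],[[-0.048,0.417,0.24],[0,0,0]],[[-0.048,0.417,0.24],[0,0,0]]])

```text
clock: 3.0
position: [444.5, -294.7, 140.0]
ee_rot: [0.998, 0.056, -0.0, -0.0]
contact_force: [0.7, -0.3, 0.9]
gripper_width: 85.6
grasp_force: 0.0
```

```bash
python3 - <<'E'
from h import *
for n in ["side","top"]:
    im,d,W=cloud(n); np.savez(f"{n}1.npz",im=im,W=W)
    cv2.imwrite(f"pics/{n}1.png",cv2.resize(im[60:300,280:560],None,fx=2.5,fy=2.5) if n=="side" else cv2.resize(im[130:330,340:560],None,fx=2.5,fy=2.5))
    if n=="side": cv2.imwrite("pics/side1.png",cv2.resize(im[80:260,240:480],None,fx=3,fy=3))
E
```

```text
(no output)
```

View pics/side1.png

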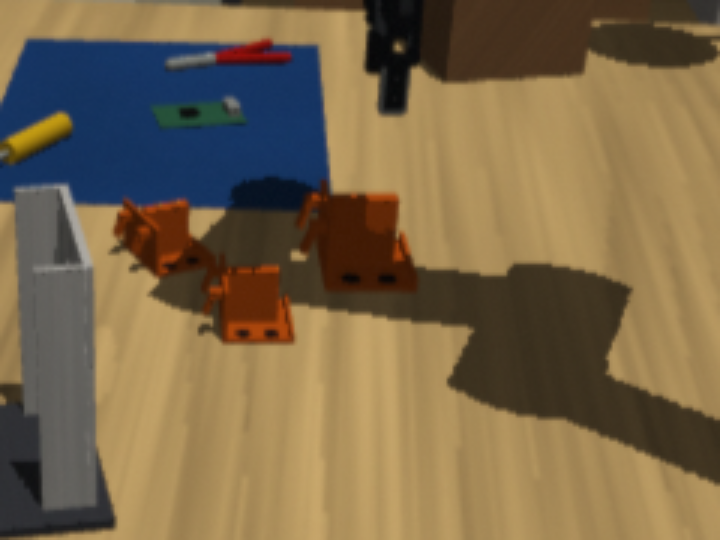

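The fingers (393,90) are above the large shelf's web (360,230). I'm descending and closing.

Call:
arm_command(rows=[[[0,0,0.15],[0,0,0]],[[0,0,0.3],[0,0,0]],[[0,0,0.38],[0,0,0]],[[0,0,0.424],[0,0,0]],[[0,0,0.424],[0,0,0]]])

```text
clock: 3.6
position: [444.1, -294.4, 33.7]
ee_rot: [0.998, 0.057, -0.001, -0.0]
contact_force: [-0.3, -0.1, 0.3]
gripper_width: 85.5
grasp_force: 0.0
```

Call:
arm_command(rows=[[[0,0,0],[0,0,0]],[[0,0,0],[0,0,0]],[[0,0,0],[0,0,0]],[[0,0,0],[0,0,0]],[[0,0,0],[0,0,0]]], grip=0)

```text
clock: 4.1
position: [444.2, -295.3, 34.7]
ee_rot: [0.998, 0.056, 0.0, 0.0]
contact_force: [-3.2, 3.6, 8.3]
gripper_width: 13.2
grasp_force: 59.2
```

Call:
arm_command(rows=[[[0,0,0],[0,0,0]],[[0,0,0],[0,0,0]],[[0,0,0],[0,0,0]],[[0,0,0],[0,0,0]],[[0,0,0],[0,0,0]]], grip=0)

```text
clock: 4.6
position: [444.3, -295.4, 34.7]
ee_rot: [0.998, 0.056, 0.0, 0.0]
contact_force: [-2.0, 1.3, 5.1]
gripper_width: 12.9
grasp_force: 59.5
```

```bash
python3 - <<'E'
from plan import *
calls([445,-295,34],6.5,[(445,-295,150,6.5),(485,-140,150,17.2),(552,7,146,17.2)])
from fit import *
W=np.load("top1.npz")["W"]
r=R.from_euler("z",17.2,degrees=True)
p=r.inv().apply(W.reshape(-1,3)-[635.9,33.1,0])
m=(abs(p[:,0])<6)&(abs(p[:,1])<55)&(p[:,2]>25)&(p[:,2]<170); q=p[m]
print(len(q),np.polyfit(q[:,1],q[:,0],1),np.median(q[:,0]))
e=p[(p[:,0]>-6)&(p[:,0]<9)&(p[:,2]>60)&(p[:,2]<190)&(abs(p[:,1])<80)]; print(np.percentile(e,[0.5,99.5],axis=0).round(1))
E
```

```text
(445, -295, 150, 6.5) shift [0.0, 0.0, -0.464] turn z -0.0 dist 116
(485, -140, 150, 17.2) shift [0.229, -0.598, -0.0] turn z -0.0594 dist 160
(552, 7, 146, 17.2) shift [0.43, -0.482, 0.016] turn z -0.0 dist 162
715 [ 0.00072797 -0.0851308 ] -0.3101353741914648
[[ -1.5 -59.2  61. ]
 [  7.3  60.  184.6]]
```

Call:
arm_command(rows=[[[0,0,-0.1],[0,0,0]],[[0,0,-0.25],[0,0,0]],[[0,0,-0.4],[0,0,0]],[[0,0,-0.464],[0,0,0]],[[0,0,-0.464],[0,0,0]]])

```text
clock: 5.1
position: [445.1, -295.6, 152.0]
ee_rot: [0.998, 0.056, 0.002, 0.001]
contact_force: [-0.1, -0.3, -2.7]
gripper_width: 13.3
grasp_force: 59.1
```

Call:
arm_command(rows=[[[0.06,-0.15,0],[0,0,-0.015]],[[0.12,-0.3,0],[0,0,-0.03]],[[0.17,-0.45,0],[0,0,-0.045]],[[0.229,-0.598,0],[0,0,-0.0594]],[[0.229,-0.598,0],[0,0,-0.0594]]])

```text
clock: 5.6
position: [483.9, -136.7, 147.8]
ee_rot: [0.988, 0.151, -0.002, -0.001]
contact_force: [0.5, -0.2, -2.6]
gripper_width: 13.1
grasp_force: 59.6
```

Call:
arm_command(rows=[[[0.11,-0.12,0.004],[0,0,0]],[[0.22,-0.24,0.008],[0,0,0]],[[0.33,-0.37,0.012],[0,0,0]],[[0.43,-0.482,0.016],[0,0,0]],[[0.43,-0.482,0.016],[0,0,0]]])

```text
clock: 6.1
position: [552.3, 9.5, 143.5]
ee_rot: [0.989, 0.151, -0.001, -0.0]
contact_force: [-0.6, -0.5, -2.5]
gripper_width: 12.8
grasp_force: 59.9
```

Call:
arm_command(rows=[[[0,0,0],[0,0,0]],[[0,0,0],[0,0,0]]])

```text
clock: 6.3
position: [550.0, 5.6, 144.5]
ee_rot: [0.989, 0.148, -0.002, 0.0]
contact_force: [0.5, -0.0, -2.7]
gripper_width: 13.0
grasp_force: 59.9
```

```bash
python3 - <<'E'
from fit import *
for n in ["top","side"]:
    im,d,W=cloud(n); np.savez(f"{n}2.npz",im=im,W=W)
    a=(slice(100,250),slice(220,420)) if n=="top" else (slice(120,270),slice(220,420))
    cv2.imwrite(f"pics/{n}2.png",cv2.resize(im[a],None,fx=4,fy=4))
    hsv=cv2.cvtColor(im,cv2.COLOR_BGR2HSV)
    m=(hsv[...,0]<22)&(hsv[...,1]>140)&(abs(W[...,0]-570)<90)&(abs(W[...,1]-15)<75)&(W[...,2]>90)
    x,e,k=fit(W[m],SH,[593,20,17,112],True); print(n,x.round(1),e.round(2),k)
    q=R.from_euler("z",-17.2,degrees=True).apply(np.r_[x[:2],x[3]]-[635.9,33.1,0]); print("in upright",q.round(1))
    r=R.from_euler("z",x[2],degrees=True); p=r.inv().apply(W[m]-[x[0],x[1],x[3]])
    t=p[(abs(p[:,1])<7)&(p[:,2]>58)&(p[:,0]<-8)]
    if len(t)>10: print("pitch slope",np.polyfit(t[:,0],t[:,2],1),len(t))
s=arm.read_state(); print(s["clock"],np.round(s["position"],1),R.from_quat(s["ee_rot"]).as_matrix().round(3).tolist())
E
```

```text
top [561.4  28.5  50.9 115.4] 1.34 572
in upright [-72.6  17.6 115.4]
side [593.   18.7  17.5 113.1] 1.19 1562
in upright [-45.2  -1.  113.1]
pitch slope [2.17373100e-03 6.00400039e+01] 46
6.4 [550.5   5.3 145.4] [[0.956, 0.293, -0.002], [0.293, -0.956, -0.0], [-0.002, -0.0, -1.0]]
```

View pics/side2.png

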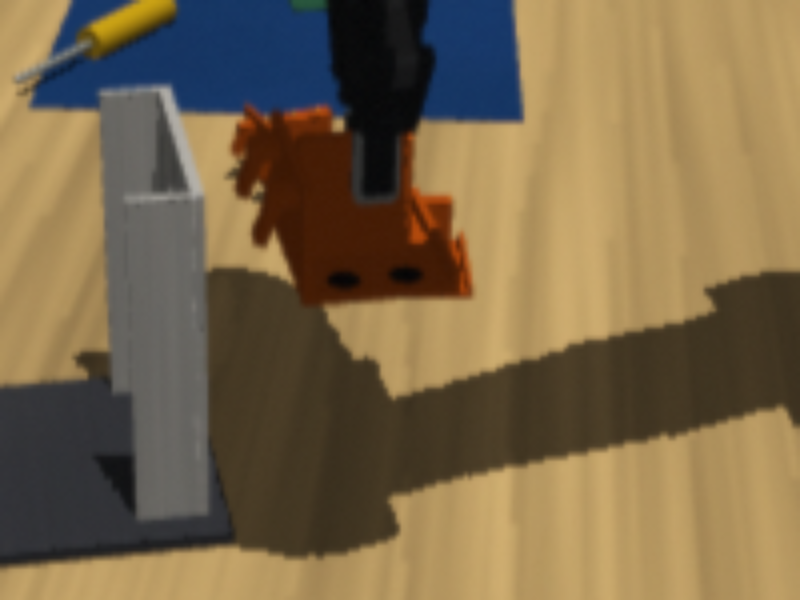

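The side picture shows the shelf held level, with its tabs at (250,160) facing the sheet. The fit gives 45 mm of gap, y −1 and z ≈ 111, so I can go in.

Call:
arm_command(rows=[[[0.05,0,0],[0,0,0]],[[0.09,0,0],[0,0,0]],[[0.12,0,0],[0,0,0]],[[0.14,0,0],[0,0,0]],[[0.14,0,0],[0,0,0]]])

```text
clock: 6.9
position: [585.6, 17.1, 145.8]
ee_rot: [0.989, 0.149, 0.0, 0.0]
contact_force: [0.3, 0.0, -2.1]
gripper_width: 13.4
grasp_force: 59.9
```

Call:
arm_command(rows=[[[0.01,0,0],[0,0,0]],[[0.02,0,0],[0,0,0]],[[0.03,0,0],[0,0,0]],[[0.036,0,0],[0,0,0]],[[0.036,0,0],[0,0,0]]])

```text
clock: 7.4
position: [593.6, 19.6, 146.1]
ee_rot: [0.989, 0.149, 0.0, 0.0]
contact_force: [0.2, 0.0, -3.1]
gripper_width: 13.0
grasp_force: 59.9
```

```bash
cat > chk.py <<'E'
import sys
from fit import *
g=[float(a) for a in sys.argv[2:6]]
im,d,W=cloud("side")
cv2.imwrite(f"pics/side{sys.argv[1]}.png",cv2.resize(im[120:270,180:380],None,fx=4,fy=4))
hsv=cv2.cvtColor(im,cv2.COLOR_BGR2HSV)
m=(hsv[...,0]<22)&(hsv[...,1]>140)&(abs(W[...,0]-600)<90)&(abs(W[...,1]-15)<75)&(W[...,2]>60)
x,e,k=fit(W[m],SH,g,True)
q=R.from_euler("z",-17.2,degrees=True).apply(np.r_[x[:2],x[3]]-[635.9,33.1,0]); print("in upright",q.round(1),"yaw",(x[2]-17.2).round(1),e.round(2),k)
s=arm.read_state(); print(s["clock"],np.round(s["position"],1),np.round(s["contact_force"],1))
E
python3 chk.py 3 632 31 17 110
```

```text
in upright [ -4.2  -0.3 110.1] yaw 0.3 0.86 1309
7.45 [593.4  19.5 146.1] [ 0.1 -0.2 -2.7]
```

View pics/side3.png

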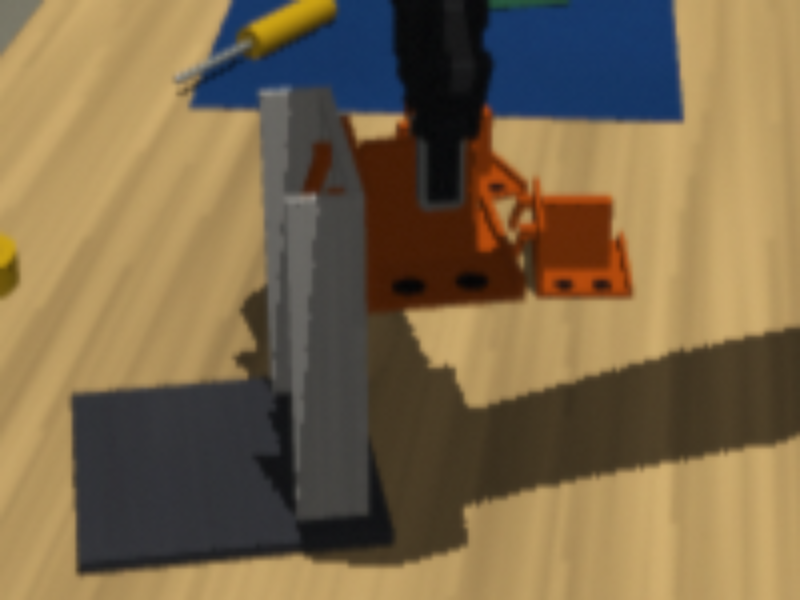

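The tab (320,165) is through the slot behind the sheet. I'll advance until it touches, then go down.

Call:
arm_command(rows=[[[0.008,0,0],[0,0,0]],[[0.016,0,0],[0,0,0]],[[0.016,0,0],[0,0,0]]])

```text
clock: 7.75
position: [595.6, 20.1, 145.6]
ee_rot: [0.989, 0.149, -0.002, 0.0]
contact_force: [-5.4, -0.9, -0.1]
gripper_width: 13.1
grasp_force: 60.2
```

Call:
arm_command(rows=[[[0,0,0.016],[0,0,0]],[[0,0,0.032],[0,0,0]],[[0,0,0.048],[0,0,0]],[[0,0,0.064],[0,0,0]],[[0,0,0.08],[0,0,0]]])

```text
clock: 8.25
position: [595.6, 19.9, 125.7]
ee_rot: [0.989, 0.149, -0.002, 0.0]
contact_force: [-4.8, -1.7, 0.3]
gripper_width: 13.3
grasp_force: 60.4
```

Call:
arm_command(rows=[[[0,0,0.012],[0,0,0]],[[0,0,0.024],[0,0,0]],[[0,0,0.036],[0,0,0]],[[0,0,0.048],[0,0,0]],[[0,0,0.048],[0,0,0]]])

```text
clock: 8.75
position: [595.7, 20.0, 114.0]
ee_rot: [0.989, 0.149, -0.002, 0.0]
contact_force: [-6.0, -2.1, 1.0]
gripper_width: 13.3
grasp_force: 60.4
```

Call:
arm_command(rows=[[[0,0,0.008],[0,0,0]],[[0,0,0.016],[0,0,0]],[[0,0,0.024],[0,0,0]],[[0,0,0.028],[0,0,0]],[[0,0,0.028],[0,0,0]]])

```text
clock: 9.25
position: [595.7, 20.0, 108.2]
ee_rot: [0.989, 0.149, -0.002, 0.0]
contact_force: [-8.1, -1.2, 5.9]
gripper_width: 13.1
grasp_force: 61.4
```

```bash
python3 chk.py 4 635 32 17 70
```

```text
in upright [ 0.2 -0.9 72.4] yaw -0.5 0.93 1118
9.3 [595.7  20.  108.2] [-8.3 -1.7  6.6]
```

Near home (z about 73). Pushing down the rest until the force rises.

Call:
arm_command(rows=[[[0,0,0.006],[0,0,0]],[[0,0,0.012],[0,0,0]],[[0,0,0.016],[0,0,0]],[[0,0,0.016],[0,0,0]]])

```text
clock: 9.7
position: [595.7, 19.9, 104.6]
ee_rot: [0.989, 0.149, -0.002, 0.0]
contact_force: [-8.9, -1.3, 7.9]
gripper_width: 13.3
grasp_force: 61.4
```

Call:
arm_command(rows=[[[0,0,0.006],[0,0,0]],[[0,0,0.01],[0,0,0]],[[0,0,0.01],[0,0,0]]])

```text
clock: 10.0
position: [595.7, 19.9, 104.6]
ee_rot: [0.989, 0.149, -0.001, 0.001]
contact_force: [-14.4, -0.1, 18.6]
gripper_width: 13.1
grasp_force: 63.1
```

```bash
python3 chk.py 5 635 32 17 70
```

```text
in upright [-0.1 -1.1 68.7] yaw -0.9 1.01 1113
10.05 [595.7  19.9 104.6] [-15.1   0.2  18.8]
```

Bottomed out: the force rose to 19 N with no further travel. Releasing and retreating upward.

Call:
arm_command(rows=[[[0,0,0],[0,0,0]],[[0,0,0],[0,0,0]],[[0,0,0],[0,0,0]],[[0,0,0],[0,0,0]],[[0,0,0],[0,0,0]]], grip=1)

```text
clock: 10.55
position: [597.5, 20.7, 100.2]
ee_rot: [0.989, 0.149, -0.0, 0.0]
contact_force: [-0.2, -0.2, -0.5]
gripper_width: 83.9
grasp_force: 0.0
```

Call:
arm_command(rows=[[[0,0,-0.06],[0,0,0]],[[0,0,-0.16],[0,0,0]],[[0,0,-0.3],[0,0,0]],[[-0.1,0,-0.42],[0,0,0]],[[-0.2,0,-0.5],[0,0,0]]])

```text
clock: 11.05
position: [550.1, 6.0, 227.5]
ee_rot: [0.989, 0.149, 0.001, 0.0]
contact_force: [-0.2, -1.0, 0.7]
gripper_width: 85.7
grasp_force: 0.0
```

Call:
arm_command(rows=[[[-0.2,0,0],[0,0,0]],[[-0.3,0,0],[0,0,0]],[[-0.3,0,0],[0,0,0]]])

```text
clock: 11.35
position: [474.9, -17.0, 226.1]
ee_rot: [0.989, 0.149, 0.0, -0.0]
contact_force: [1.6, -0.1, -0.7]
gripper_width: 85.7
grasp_force: 0.0
```

```bash
python3 chk.py 6 635 32 17 70
```

```text
in upright [-1.9 -0.7 69.5] yaw 0.2 1.19 1345
11.4 [476.9 -16.5 226.2] [ 0.5 -0.   0.1]
```

View pics/side6.png

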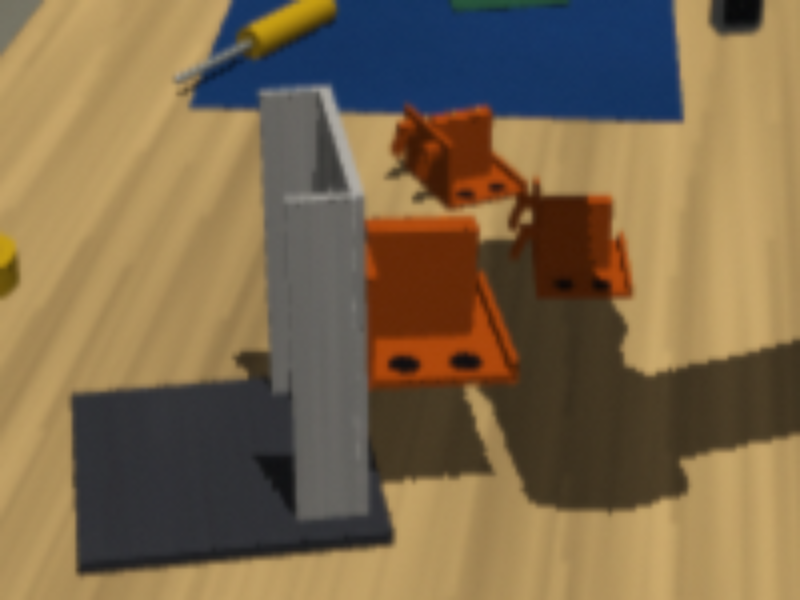

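The shelf hangs square on the sheet (430,300), and the arm is clear of it. Its measured pose is (-2, -1, 69.5), inside every tolerance.

```bash
python3 -c "
from bench import arm
print(arm.job_done())"
```

```text
the job is handed in; nothing more can be done
None
```

The large orange shelf hangs released on the upright, tabs home at z ≈ 69.5 mm by the last camera fit; the job was handed in at about 11.4 s, and the call returned no verdict.

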